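# Scoop a wax tin out from under the bench shelf

## Task

A small round tin with a green lid has slid under the low plywood shelf. Take the flat blue scoop by its wooden handle, slide it along the table under the shelf's front lip until the tin lies on it, then draw the scoop out until it is wholly clear of the shelf, with the tin on it, and let go, leaving it flat on the table. Do not touch the tin with the gripper, and leave the red paint tin on the shelf and the tape measure where they are.

Things in the scene. Friction and masses are not known exactly. Their poses are not given: they have to be found in the camera images.
- scoop: Flat blue sheet-steel hand scoop, loose, 118 mm wide, 214 long, 0.33 kg, on two slippery glides. Origin on its underside, straight below the middle of the handle; x points to its open mouth, y left, z up. Floor 3.6 mm thick, from x = -24 mm to the mouth, 110 mm wide inside; side walls 25 mm high from x = 31 to 160 mm, back wall 38 mm high at x = 33 mm. Not given while the fingers hold it.
- scoop_grip (a point): Middle of the scoop's wooden handle, at (0, 0, 98) mm in the scoop's frame. The handle is a bar 92 mm long (along the scoop's x), 22 mm wide (y), 30 mm high (83 to 113 mm above the table), on two short steel posts; grip it from above across its width.
- scoop_tip (a point): Middle of the scoop's thin front edge, at (190, 0, 0) mm in the scoop's frame. It is the edge of a bare steel strip 112 mm wide, a shallow ramp that rises from here to the scoop's floor at x = 162 mm and stands 30 mm ahead of the side walls.
- shelf: Plywood shelf fixed to the table, 260 mm wide, 140 deep, 95 high. Origin on the table below the middle of the lip's face; x points in under the shelf, y left, z up. Lip's lower edge 75 mm up; 236 mm clear between side panels. Back panel's inner face at x = 125 mm (outer 140); its foot is 10 mm above the table: it stops the tin and the scoop's side walls, the scoop's steel strip passes below.
- wax_tin: Round tin with a green lid, 68 mm in diameter, 27 mm high, about 100 g, loose, lying flat on the table under the shelf. Origin in the middle of its underside, z up. Pushed by the scoop it slides to the back panel; pushed on, the thin edge then goes under it with under 15 N.
- paint_tin: Red paint tin, 77 mm in diameter, 76 mm high, standing loose on top of the shelf, origin in the middle of its underside. Leave alone.
- tape_measure: Black and yellow tape measure, 35 x 81 x 62 mm, loose on the table at the left, origin in the middle of its underside. Leave alone.

How it is judged:
On the way:
1. the tin lies on the scoop while still under the shelf (y of wax_tin in the frame of scoop between -0.055 and 0.055 m and x of wax_tin in the frame of scoop between 0.034 and 0.165 m and z of wax_tin in the frame of scoop above 0.0015 m and contact force between wax_tin and scoop above 0.2 N and x of wax_tin in the frame of shelf above 0.02 m), for 0.2 s.
At the end, for the whole second after the job is handed in: Scoop released, at rest, flat on the table (tilt under 0.07 rad, underside within 8 mm), its front edge outside the shelf's lip; tin at rest on the scoop, its centre over 25 mm behind the front edge, inside the walls, over 1.5 mm above the scoop's underside (y of wax_tin in the frame of scoop between -0.055 and 0.055 m and x of wax_tin in the frame of scoop between 0.034 and 0.165 m and z of wax_tin in the frame of scoop above 0.0015 m and contact force between wax_tin and scoop above 0.2 N and x of scoop_tip in the frame of shelf below 0 m and angle between scoop's own z axis and vertical below 0.07 rad and height (world z) of scoop below 0.008 m and linear speed of each of scoop, wax_tin below 0.02 m/s); the robot touches nothing.
It fails at once if the gripper or arm touches the tin (contact force between any of the fingers, the arm and wax_tin above 0.5 N).
It fails at once if the paint tin is disturbed (distance of paint_tin from where it was at the start of the episode above 0.025 m or angle between paint_tin's own z axis and vertical above 0.3 rad).
It fails at once if the tape measure is disturbed (distance of tape_measure from where it was at the start of the episode above 0.025 m or angle between tape_measure's own z axis and vertical above 0.3 rad).
It also fails if it takes over 64 s, if anything falls off the work surface, if the arm or the gripper's body presses on something with over 40 N, if the wrist force passes 120 N, or if a joint passes its speed limit or range.

## Robot

A 6-joint arm with a two-finger parallel gripper is mounted at the origin on a cart in front of the work surface, level with it; the furniture and walls round the work are solid. World frame = base frame: x ahead of the robot, y to its left, z up, the work surface at z = 0. Lengths are in m, angles in rad, forces in N, time in s.
With the tool pointing down it reaches from about 0.3 to 0.875 m from the base axis. Payload 6.4 kg.
Tool frame: the origin (TCP) lies at the very end of the fingers, on their centre line; the grasp point (between the pads) lies 19 mm behind it; z points along the fingers, y is the line along which they close (so a half turn about z gives the same grasp; the last joint's range is limited). The gripper opens to 85 mm and grips with 20 to 120 N. Pads are 22 mm wide; open, the fingers measure 114 mm over their backs; the gripper's body (76 mm by 85 mm) begins 54 mm behind the grasp point. The pads swing forward as they close: fully open they stand 13 mm farther back than shut.
Start: joints at [-1.36, 0.181, 1.607, -0, 1.354, -0.206], TCP at [0.233, -0.526, 0.231] pointing down, gripper open.
Joint ranges: [-2.99, 2.99], [-0.89, 2.07], [0.3, 2.58], [-1.14, 4.28], [0, 2.63], [-3.12, 3.12]. Speed limits (rad/s): [2.57, 2.57, 3.01, 3.14, 3.14, 3.14].

## Interface

Orientations are given as a unit quaternion [w, x, y, z].
In Python, from bench import ctrl, cams, status gives the robot as it stands (ctrl), with the cameras (cams) and the readings (status).
- The arm moves only by the tool advance, called after "Call:" in YAML: its name, and indented under it one key for each argument. Schema: {"type":"object","properties":{"rows":{"type":"array","items":{"type":"object","properties":{"xyz":{"type":"array","items":{"type":"number"},"minItems":3,"maxItems":3},"rotvec":{"type":"array","items":{"type":"number"},"minItems":3,"maxItems":3},"finger_gap":{"type":"number"}},"additionalProperties":false,"required":["finger_gap"]},"minItems":1,"maxItems":10},"only":{"type":"string"},"quiet":{"type":"boolean"},"lines":{"type":"string"}},"required":["rows"],"additionalProperties":false}. rows is a list of rows, 1 to 10 of them, each an object with the fields xyz (a list: dx, dy, dz in parts of the range, where 1.0 means 40 cm), rotvec (a list: a rotation vector rx, ry, rz in parts of the range, where 1.0 means 60 degrees), finger_gap (the opening from 0.0 (shut) to 1.0 (fully open)); a field left out counts as zero (the opening has to be given); each row is the pose to reach, as a shift and turn from the pose commanded when the call began, along the tool's axes at that moment; what a row does not reach only later rows make up. A row lasts 1/8 s, in which the tool goes at most 0.0625 m and 0.188 rad, less where a joint would pass 70% of its speed; a pose out of reach is approached as far as the arm can. The fingers move at their own pace and stop on an object; the grip force is fixed at half the most. Time passes only in rows, so rows that do not move let the fingers close. The tool returns the time, the measured TCP pose, the force, the opening and the grip force at its end. only (a regular expression) keeps the lines of the reply that match it, lines (a string "A,B") keeps lines A to B, and quiet returns only ok. Input that does not fit is refused with a message, and nothing moves.
- status.get_obs(): the state, without advancing time (a new reading comes with each control period).
- cams.camera(name): name is "scene" or "top" or "wrist"; returns the picture (384x512x3 uint8, blue, green, red); there is no depth.
- cams.camera_params(name): a dict with "fovy" (degrees; the focal length in pixels is half the picture's height over the tangent of half this angle, whatever the lens; pixels are square), "cx", "cy" (the principal point, pixels), "dist" ([k1, k2, p1, p2, k3] as OpenCV has them; the pictures are not rectified), "view" (4x4, takes a point from world to camera coordinates). Camera axes: x right, y up, looking along -z (the intrinsics and any distortion apply to the point x, -y, -z); pixel columns grow to the right and rows downward; lengths in m; the calibration is good to about 2 mm. A picture is of the moment at which its call begins: read the wrist's pose just before it. camera_params takes no time and is no camera call; for the wrist camera it gives the pose at the moment of the call.
- ctrl.hand_in(): hands the job in; it is judged then, once.
The state is a dict: "time_s": time; "q": joint angles; "dq": joint speeds; "joint_efforts": joint torques, N m; "eef_pos": TCP position; "eef_rot": TCP orientation; "wrist_force": force on the tool from outside, world axes, zero at the start; "torque": the same for the moment, N m; "opening": opening from 0.0 (shut) to 1.0 (fully open); "grasp_force": force on a finger pad.
Only numpy, scipy, OpenCV 4.12 (cv2) and the standard library are available. Lean on these libraries where they do the work, as an engineer would, in place of code of your own. Each camera call takes 0.05 s, during which the arm holds its last target. There are 200 camera calls.

## Working session

There is one attempt and no reset: what is moved stays moved. The work goes in short steps, Python scripts to look and compute and a tool call to move; the robot and the scene stay as the last step left them, time stands still between calls to the robot, and variables do not carry over. Pictures are saved under pics/ and viewed, at most 11 in all, crops included, and the job is handed in when it is done.

```bash
ls; mkdir -p pics
```

Run:
```python
from bench import ctrl, cams, status
import cv2,numpy as np
a=cams.camera("scene");b=cams.camera("top")
cv2.imwrite("pics/s0.png",a);cv2.imwrite("pics/t0.png",b)
for n in("scene","top"):print(n,cams.camera_params(n))
o=status.get_obs();print(o["eef_pos"],o["eef_rot"])
```

```text
bench.py
pics
scene {'fovy': 46.84060102224944, 'cx': 252.88289211503297, 'cy': 192.90111172346442, 'dist': array([-0.1522955,  0.       ,  0.       ,  0.       ,  0.       ]), 'view': array([[-0.46235945, -0.88668203, -0.00432655,  0.44049213],
       [ 0.42574167, -0.22627745,  0.87609506, -0.28831889],
       [-0.77779674,  0.40322884,  0.482119  , -1.0055891 ],
       [ 0.        ,  0.        ,  0.        ,  1.        ]])}
top {'fovy': 46.24946355389745, 'cx': 258.2259949354922, 'cy': 192.3379704231159, 'dist': array([0.03797467, 0.        , 0.        , 0.        , 0.        ]), 'view': array([[ 0.01230813, -0.99987946, -0.00946444,  0.16483549],
       [ 0.986448  ,  0.01059297,  0.1637319 , -0.6266977 ],
       [-0.1636119 , -0.01135141,  0.98645947, -1.04970651],
       [ 0.        ,  0.        ,  0.        ,  1.        ]])}
[ 0.2326914  -0.52527813  0.23048285] [-7.79352871e-04  9.78357678e-01  2.06919421e-01 -1.93265826e-05]
```

View pics/s0.png

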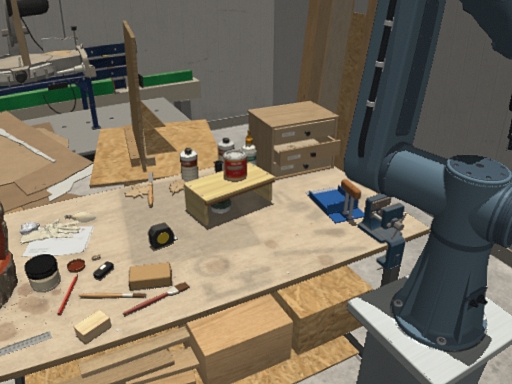

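View pics/t0.png

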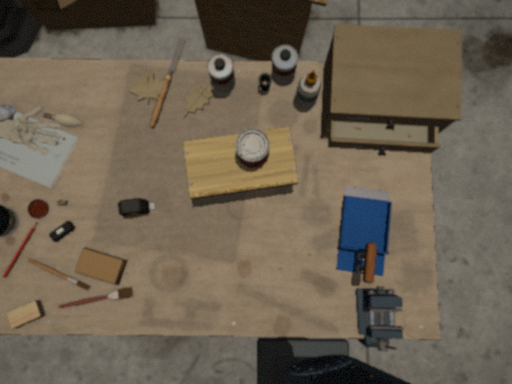

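The scene shows the shelf at about (230,193) with the green tin beneath it at (222,208) and the tape measure at (161,236). The scoop is at (340,203), close to the vise. In the top view the shelf spans (184–297, 130–198). The scoop's mouth points up (+x) and its handle is near (370,262).

Create h.py:
```python
from bench import ctrl, cams, status
import cv2,numpy as np
def K(p):
    f=192/np.tan(np.radians(p["fovy"]/2)); return np.array([[f,0,p["cx"]],[0,f,p["cy"]],[0,0,1.]])
def ray(p,px):
    n=cv2.undistortPoints(np.array(px,float).reshape(-1,1,2),K(p),p["dist"]).reshape(-1,2)
    d=np.c_[n[:,0],-n[:,1],-np.ones(len(n))]; R=p["view"][:3,:3]
    return -R.T@p["view"][:3,3], d@R
def plane(p,px,z):
    c,d=ray(p,px); return c+d*((z-c[2])/d[:,2])[:,None]
def proj(p,X):
    c=np.asarray(X)@p["view"][:3,:3].T+p["view"][:3,3]
    c=c*[1,-1,-1]
    return cv2.projectPoints(c.reshape(-1,1,3),np.zeros(3),np.zeros(3),K(p),p["dist"])[0].reshape(-1,2)
def two(p1,a,p2,b):
    c1,d1=ray(p1,a);c2,d2=ray(p2,b);d1,d2=d1[0],d2[0]
    s=np.linalg.lstsq(np.c_[d1,-d2],c2-c1,rcond=None)[0]
    P,Q=c1+s[0]*d1,c2+s[1]*d2
    return (P+Q)/2,np.linalg.norm(P-Q)
def blob(img,lo,hi,roi):
    x0,y0,x1,y1=roi;h=cv2.cvtColor(img,cv2.COLOR_BGR2HSV);m=cv2.inRange(h,lo,hi)
    k=np.zeros_like(m);k[y0:y1,x0:x1]=m[y0:y1,x0:x1]
    return max(cv2.findContours(k,0,2)[0],key=cv2.contourArea)
```

Run:
```python
from h import *
T=cv2.imread("pics/t0.png");S=cv2.imread("pics/s0.png");pt=cams.camera_params("top");ps=cams.camera_params("scene")
c=blob(T,(105,120,40),(125,255,255),(330,180,400,285));r=cv2.minAreaRect(c);print("blue",r);print(plane(pt,cv2.boxPoints(r),.02).round(3))
c=blob(T,(5,140,80),(16,255,255),(350,230,390,290));r=cv2.minAreaRect(c);print("handle",r);print(plane(pt,cv2.boxPoints(r),.113).round(3))
ht=r[0]
c=blob(S,(5,120,60),(16,255,255),(335,170,370,225));r=cv2.minAreaRect(c);print("handleS",r, two(pt,ht,ps,r[0]))
big=[]
def crop(I,x,y,w,h,k):return cv2.resize(I[y:y+h,x:x+w],None,fx=k,fy=k,interpolation=2)
a=crop(T,170,115,140,100,4);b=crop(T,320,175,100,100,4)
c1=crop(S,175,140,110,90,4)
out=np.zeros((600,800,3),np.uint8)
a=cv2.resize(T[120:210,175:305],(520,360),interpolation=2);out[:240,:347]=cv2.resize(a,(347,240))
out[:300,400:800]=crop(T,320,180,100,75,4);out[300:,400:800]=crop(T,320,225,100,75,4)
out[240:600,:400]=crop(S,180,140,100,90,4)
cv2.imwrite("pics/c1.png",out)
```

```text
blue ((363.88629150390625, 235.33013916015625), (47.47455596923828, 73.75042724609375), 6.009005546569824)
[[ 0.441 -0.021  0.02 ]
 [ 0.623 -0.044  0.02 ]
 [ 0.611 -0.161  0.02 ]
 [ 0.431 -0.135  0.02 ]]
handle ((370.1881103515625, 262.1188049316406), (7.761290073394775, 38.20942687988281), 5.7105937004089355)
[[ 0.418 -0.068  0.113]
 [ 0.502 -0.079  0.113]
 [ 0.5   -0.096  0.113]
 [ 0.416 -0.085  0.113]]
handleS ((350.8529968261719, 188.58824157714844), (23.320026397705078, 8.894148826599121), 40.601295471191406) (array([ 0.45968475, -0.08390778,  0.09928548]), np.float64(0.0028719031965128614))
```

View pics/c1.png

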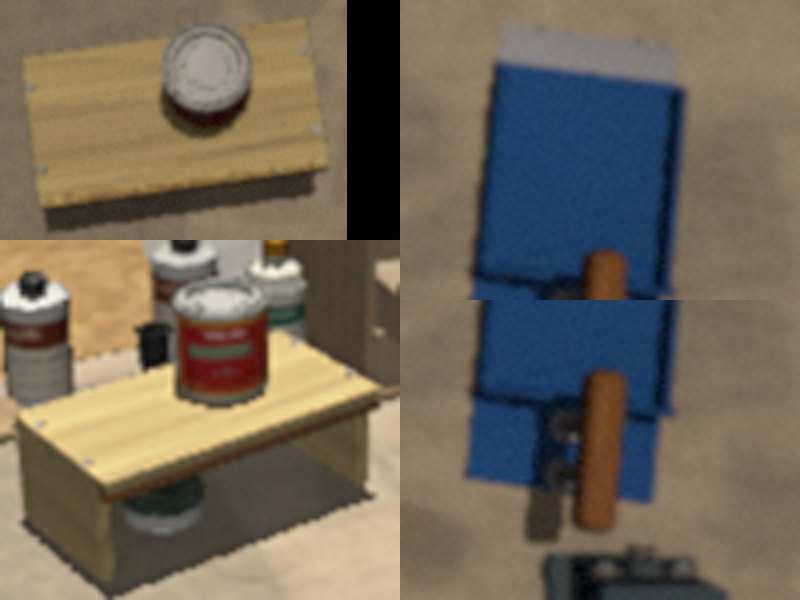

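The crops show the scoop's strip corners at about (345,186.7) and (388.7,191.2) in the top view. The tin is near the shelf's left panel, with its base front at about (220.7,213.7) in the scene view.

Run:
```python
from h import *
pt=cams.camera_params("top");ps=cams.camera_params("scene")
np.set_printoptions(precision=4,suppress=True)
print("cam",ray(ps,[[0,0]])[0],ray(pt,[[0,0]])[0])
print("strip",plane(pt,[[345,186.7],[388.7,191.2]],0.0))
k=130/347
top=[[175+x*k,120+y*k] for x,y in [(23,58),(305,18),(327,166),(42,200)]]
print("shelf top BL BR FR FL",plane(pt,top,.095))
print("scene FL FR BL",plane(ps,[[205.75,201.75],[274.5,179.5],[184.5,184.5]],.095))
print("feet FL FR BL",plane(ps,[[207.5,228],[273,204.25],[185.5,210.75]],0))
for t,s in((top[3],[205.75,201.75]),(top[2],[274.5,179.5])):print("2view",two(pt,t,ps,s))
b=plane(ps,[[220.75,213.75]],0)[0];c=ray(ps,[[0,0]])[0];d=(b-c)[:2];print("tin",b[:2]+.034*d/np.linalg.norm(d))
print("tin sides z.013",plane(ps,[[211,208],[231,208]],.013))
T=cv2.imread("pics/t0.png")
for n,lo,hi,roi in(("shelf",(15,60,90),(30,255,255),(178,120,304,205)),):
    r=cv2.minAreaRect(blob(T,lo,hi,roi));print(n,r)
p=proj(pt,[[.45,-.26,0],[.33,-.1,0]]);print(p, plane(pt,[[360,290],[400,290],[360,345],[400,345]],.06))
```

```text
cam [-0.4557  0.7308  0.7393] [0.4444 0.1595 1.1397]
strip [[ 0.6505 -0.0499  0.    ]
 [ 0.64   -0.1607  0.    ]]
shelf top BL BR FR FL [[0.7389 0.3522 0.095 ]
 [0.7787 0.0987 0.095 ]
 [0.643  0.0791 0.095 ]
 [0.6098 0.3304 0.095 ]]
scene FL FR BL [[0.6008 0.3381 0.095 ]
 [0.63   0.09   0.095 ]
 [0.733  0.3562 0.095 ]]
feet FL FR BL [[0.6058 0.3362 0.    ]
 [0.6368 0.0897 0.    ]
 [0.7331 0.3607 0.    ]]
2view (array([0.6116, 0.3327, 0.0878]), np.float64(0.0026069935937580767))
2view (array([0.6455, 0.0794, 0.0854]), np.float64(0.0025247092929585636))
tin [0.6941 0.2539]
tin sides z.013 [[0.69   0.2884 0.013 ]
 [0.66   0.2316 0.013 ]]
shelf ((240.5, 162.0), (84.0, 125.0), 90.0)
[[432.0666 267.2926]
 [368.4316 316.21  ]] [[ 0.3948 -0.0687  0.06  ]
 [ 0.3964 -0.1613  0.06  ]
 [ 0.2722 -0.0651  0.06  ]
 [ 0.2741 -0.1557  0.06  ]]
```

Careful with the scale: shifts go in shares of 40 cm and turns go in shares of 60 degrees. That gives: 0.385 m is 0.9625, -0.313 m is -0.7825, 0.54 rad is 0.5157.

Call:
advance:
  rows:
    - {"xyz": [0.9625,-0.7825,-0.05],"rotvec": [0,0,0.5157],"finger_gap": 1}
    - {"xyz": [0.9625,-0.7825,-0.05],"rotvec": [0,0,0.5157],"finger_gap": 1}
    - {"xyz": [0.9625,-0.7825,-0.05],"rotvec": [0,0,0.5157],"finger_gap": 1}
    - {"xyz": [0.9625,-0.7825,-0.05],"rotvec": [0,0,0.5157],"finger_gap": 1}
    - {"xyz": [0.9625,-0.7825,-0.05],"rotvec": [0,0,0.5157],"finger_gap": 1}
    - {"xyz": [0.9625,-0.7825,-0.05],"rotvec": [0,0,0.5157],"finger_gap": 1}
    - {"xyz": [0.9625,-0.7825,-0.05],"rotvec": [0,0,0.5157],"finger_gap": 1}
    - {"xyz": [0.9625,-0.7825,-0.05],"rotvec": [0,0,0.5157],"finger_gap": 1}
    - {"xyz": [0.9625,-0.7825,-0.05],"rotvec": [0,0,0.5157],"finger_gap": 1}
    - {"xyz": [0.9625,-0.7825,-0.05],"rotvec": [0,0,0.5157],"finger_gap": 1}

```text
time_s: 1.35
eef_pos: [0.4578, -0.0836, 0.2509]
eef_rot: [0.0, 0.998, -0.061, -0.0]
wrist_force: [0.3, -1.0, -0.2]
opening: 0.998
grasp_force: 0.0
```

Run:
```python
from h import *
p=cams.camera_params("wrist");I=cams.camera("wrist");cv2.imwrite("pics/w1.png",I)
import json
np.set_printoptions(precision=4,suppress=True)
print(status.get_obs()["eef_pos"],p)
np.save("w1.npy",p,allow_pickle=True)
```

```text
[ 0.4577 -0.0843  0.2509] {'fovy': 63.45876301030601, 'cx': 247.81896687912976, 'cy': 189.8078545275137, 'dist': array([-0.0211,  0.    ,  0.    ,  0.    ,  0.    ]), 'view': array([[-0.1215, -0.9926, -0.0006, -0.0265],
       [ 0.9401, -0.1149, -0.3211, -0.3926],
       [ 0.3186, -0.0396,  0.947 , -0.5481],
       [ 0.    ,  0.    ,  0.    ,  1.    ]])}
```

View pics/w1.png

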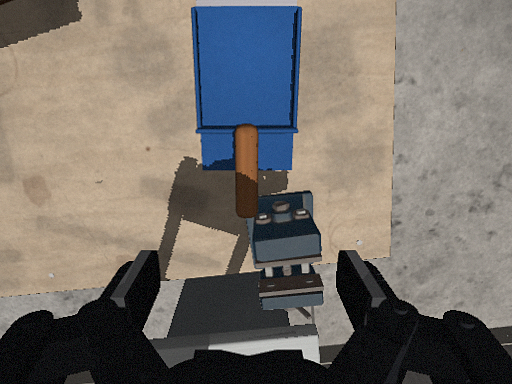

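The wrist view shows the scoop straight ahead, handle from (246,126) to (246,217). The vise sits right behind and to the right, with corners at (249,196) and (311,192).

Run:
```python
from h import *
np.set_printoptions(precision=4,suppress=True)
pt=cams.camera_params("top");p=np.load("w1.npy",allow_pickle=True).item();W=cv2.imread("pics/w1.png");T=cv2.imread("pics/t0.png")
print("cam",ray(p,[[0,0]])[0])
r=cv2.minAreaRect(blob(W,(3,110,40),(18,255,255),(225,110,270,225)));print(r)
b=cv2.boxPoints(r);P=plane(p,b,.113);print(P,P.mean(0))
rt=cv2.minAreaRect(blob(T,(5,140,80),(16,255,255),(350,230,390,290)))
bt=cv2.boxPoints(rt); print(bt)
print("2view centre",two(p,r[0],pt,rt[0]))
s=lambda q:q[np.argsort(q[:,1])]
for i in((0,1),(2,3)):print("ends",two(p,s(b)[list(i)].mean(0),pt,s(bt)[list(i)].mean(0)))
r=cv2.minAreaRect(blob(W,(105,120,40),(125,255,255),(180,0,310,175)));print(r)
print("blue walls",plane(p,[[193,8],[301,8],[196,130],[298,130]],.025))
for a,c in(([249,196],[360,290]),([311,192],[401,297])):print("vise",two(p,a,pt,c))
```

```text
cam [ 0.5405 -0.0931  0.393 ]
((246.0, 170.5), (93.0, 22.0), 90.0)
[[ 0.509  -0.0776  0.113 ]
 [ 0.5066 -0.097   0.113 ]
 [ 0.4172 -0.0869  0.113 ]
 [ 0.4198 -0.0655  0.113 ]] [ 0.4631 -0.0818  0.113 ]
[[364.4257 280.7426]
 [368.2277 242.7228]
 [375.9505 243.4951]
 [372.1485 281.5148]]
2view centre (array([ 0.4604, -0.0831,  0.1006]), np.float64(0.004470370289040344))
ends (array([ 0.5041, -0.0886,  0.1016]), np.float64(0.005582491198613349))
ends (array([ 0.417 , -0.0765,  0.1105]), np.float64(0.0010595803020395777))
((246.0, 87.5), (163.0, 110.0), 90.0)
blue walls [[ 0.624  -0.0451  0.025 ]
 [ 0.6101 -0.1578  0.025 ]
 [ 0.4978 -0.0263  0.025 ]
 [ 0.4832 -0.1454  0.025 ]]
vise (array([ 0.3941, -0.0798, -0.0073]), np.float64(0.007643688292735945))
vise (array([ 0.3802, -0.176 , -0.024 ]), np.float64(0.02456436674725331))
```

Scaled: 0.17 m is 0.425, 0.15 m is 0.375.

Call:
advance:
  rows:
    - {"xyz": [0.0075,-0.005,0.15],"finger_gap": 1}
    - {"xyz": [0.0075,-0.005,0.275],"finger_gap": 1}
    - {"xyz": [0.0075,-0.005,0.375],"finger_gap": 1}
    - {"xyz": [0.0075,-0.005,0.425],"finger_gap": 1}
    - {"xyz": [0.0075,-0.005,0.425],"finger_gap": 1}

```text
time_s: 2.02
eef_pos: [0.4594, -0.083, 0.0796]
eef_rot: [-0.001, 0.998, -0.063, -0.002]
wrist_force: [-0.5, -0.0, 0.2]
opening: 1.0
grasp_force: 0.0
```

Call:
advance:
  rows:
    - {"finger_gap": 0}
    - {"finger_gap": 0}
    - {"finger_gap": 0}
    - {"finger_gap": 0}
    - {"finger_gap": 0}
    - {"finger_gap": 0}

```text
time_s: 2.78
eef_pos: [0.4619, -0.0823, 0.0821]
eef_rot: [0.0, 0.998, -0.061, 0.001]
wrist_force: [-2.3, -0.8, 7.2]
opening: 0.247
grasp_force: 59.8
```

Scaled: -0.282 m is -0.705, -0.24 m is -0.6, -0.257 rad is -0.2454.

Call:
advance:
  rows:
    - {"xyz": [0,-0.05,-0.0025],"finger_gap": 0}
    - {"xyz": [0,-0.125,-0.0025],"finger_gap": 0}
    - {"xyz": [-0.0125,-0.2,-0.0025],"finger_gap": 0}
    - {"xyz": [-0.0375,-0.3,-0.0025],"rotvec": [0,0,-0.0382],"finger_gap": 0}
    - {"xyz": [-0.0875,-0.4,-0.0025],"rotvec": [0,0,-0.0955],"finger_gap": 0}
    - {"xyz": [-0.1375,-0.5,-0.0025],"rotvec": [0,0,-0.1528],"finger_gap": 0}
    - {"xyz": [-0.1875,-0.6,-0.0025],"rotvec": [0,0,-0.2005],"finger_gap": 0}
    - {"xyz": [-0.225,-0.675,-0.0025],"rotvec": [0,0,-0.234],"finger_gap": 0}
    - {"xyz": [-0.2375,-0.705,-0.0025],"rotvec": [0,0,-0.2454],"finger_gap": 0}
    - {"xyz": [-0.2375,-0.705,-0.0025],"rotvec": [0,0,-0.2454],"finger_gap": 0}

```text
time_s: 4.03
eef_pos: [0.4015, 0.2098, 0.0822]
eef_rot: [0.0, 0.998, 0.068, -0.0]
wrist_force: [-0.7, -0.0, -2.4]
opening: 0.247
grasp_force: 59.3
```

Run:
```python
from h import *
np.set_printoptions(precision=4,suppress=True)
o=status.get_obs();p=cams.camera_params("wrist");W=cams.camera("wrist");T=cams.camera("top")
print(o["eef_pos"],o["eef_rot"],o["wrist_force"])
cv2.imwrite("pics/w2.png",W);cv2.imwrite("pics/t2.png",T);np.save("w2.npy",p,allow_pickle=True)
out=np.zeros((600,800,3),np.uint8);out[:384,:512]=W;out[384:600,:400]=cv2.resize(T[115:223,170:370],(400,216))
cv2.imwrite("pics/c2.png",out)
```

```text
[0.4015 0.2098 0.0822] [ 0.      0.9977  0.0676 -0.0001] [-0.6535 -0.0036 -2.4381]
```

View pics/c2.png

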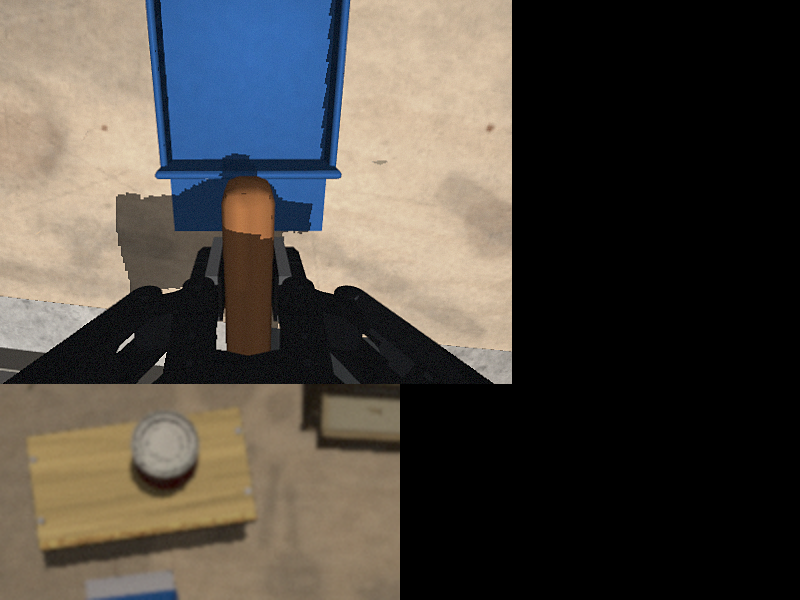

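The wrist view shows a straight grip. The top crop shows the strip, (213,213) to (256,209), squared up about 28 mm outside the lip. I'm inserting with a 3 mm shift to the left.

Scaled: 0.1 m is 0.25, 0.055 m is 0.1375.

Call:
advance:
  rows:
    - {"xyz": [0.025,-0.0075,0.0008],"finger_gap": 0}
    - {"xyz": [0.0625,-0.0075,0.0008],"finger_gap": 0}
    - {"xyz": [0.1,-0.0075,0.0008],"finger_gap": 0}
    - {"xyz": [0.1375,-0.0075,0.0008],"finger_gap": 0}
    - {"xyz": [0.1625,-0.0075,0.0008],"finger_gap": 0}
    - {"xyz": [0.1875,-0.0075,0.0008],"finger_gap": 0}
    - {"xyz": [0.2125,-0.0075,0.0008],"finger_gap": 0}
    - {"xyz": [0.2375,-0.0075,0.0008],"finger_gap": 0}
    - {"xyz": [0.25,-0.0075,0.0008],"finger_gap": 0}

```text
time_s: 5.25
eef_pos: [0.5009, 0.2259, 0.0822]
eef_rot: [0.0, 0.998, 0.067, -0.0]
wrist_force: [-3.5, -1.3, 6.6]
opening: 0.247
grasp_force: 60.4
```

Run:
```python
from h import *
S=cams.camera("scene");T=cams.camera("top");W=cams.camera("wrist")
out=np.zeros((600,800,3),np.uint8);out[:360,:440]=cv2.resize(S[140:230,175:285],None,fx=4,fy=4,interpolation=2);out[384:600,:400]=cv2.resize(T[115:223,170:370],(400,216))
out[300:600,400:]=cv2.resize(W,(400,300))
cv2.imwrite("pics/c3.png",out)
```

```text
(no output)
```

View pics/c3.png

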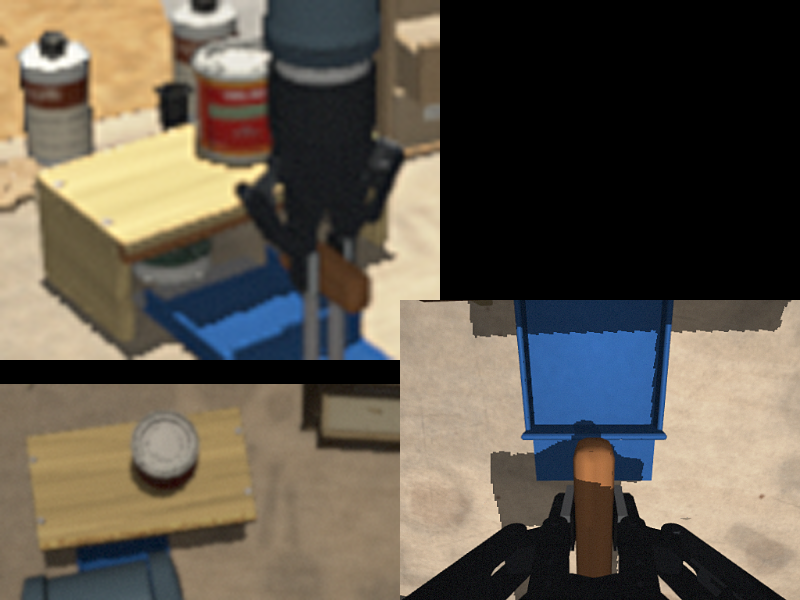

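The scene crop shows the tin at (132–210, 235–288) ahead of the scoop, with the left wall's front end at about (150,291), so the tin looks offset to the left. I'll put numbers on that.

Run:
```python
from h import *
np.set_printoptions(precision=4,suppress=True)
ps=cams.camera_params("scene");o=status.get_obs()["eef_pos"];a=.1345
R=np.array([[np.cos(a),-np.sin(a)],[np.sin(a),np.cos(a)]])
W=lambda x,y,z:np.r_[o[:2]+R@[x,y],z]
pr=lambda X:(proj(ps,[X])[0]-[175,140])*4
for n,X in(("wallFL",(.16,.059,.025)),("wallFL0",(.16,.055,.025)),("wallBL",(.033,.059,.025)),("stripL",(.19,.056,0)),("stripR",(.19,-.056,0)),("handleFront",(.046,0,.083))):print(n,pr(W(*X)))
for dx in(.19,.2,.21,.22):
  for dy in(0,.01,.02):
    c=W(dx+.02,dy,0);t=np.linspace(0,6.283,60)
    q=np.array([pr(c+[.034*np.cos(u),.034*np.sin(u),h]) for u in t for h in(0,.027)])
    print(dx+.02,dy,q.min(0),q.max(0))
```

```text
wallFL [141.5647 286.1561]
wallFL0 [145.991  284.6093]
wallBL [230.3624 359.8993]
stripL [127.3538 295.9474]
stripR [244.5027 254.8237]
handleFront [286.1981 259.7528]
0.21 0 [130.9945 216.068 ] [215.5689 286.319 ]
0.21 0.01 [120.3224 219.4801] [205.2731 290.0779]
0.21 0.02 [109.5819 222.9146] [194.9093 293.8612]
0.22 0 [124.8467 211.3562] [209.053  281.1007]
0.22 0.01 [114.2093 214.736 ] [198.7869 284.8227]
0.22 0.02 [103.5045 218.1378] [188.4537 288.5688]
0.22999999999999998 0 [118.7618 206.6907] [202.6018 275.9345]
0.22999999999999998 0.01 [108.1592 210.0386] [192.3656 279.6202]
0.22999999999999998 0.02 [ 97.4899 213.4083] [182.0629 283.3295]
0.24 0 [112.7391 202.0708] [196.2145 270.8197]
0.24 0.01 [102.1712 205.3873] [186.0082 274.4696]
0.24 0.02 [ 91.5373 208.7254] [175.7361 278.1428]
```

Correcting for the projection offset, the tin sits at scoop (0.215, about 0.005), so it is well centred. I'll keep pushing slowly.

Scaled: 0.04 m is 0.1, 0.005 m is 0.0125.

Call:
advance:
  rows:
    - {"xyz": [0.0125,0,-0.0005],"finger_gap": 0}
    - {"xyz": [0.025,0,-0.0005],"finger_gap": 0}
    - {"xyz": [0.0375,0,-0.0005],"finger_gap": 0}
    - {"xyz": [0.05,0,-0.0005],"finger_gap": 0}
    - {"xyz": [0.0625,0,-0.0005],"finger_gap": 0}
    - {"xyz": [0.075,0,-0.0005],"finger_gap": 0}
    - {"xyz": [0.0875,0,-0.0005],"finger_gap": 0}
    - {"xyz": [0.1,0,-0.0005],"finger_gap": 0}
    - {"xyz": [0.1,0,-0.0005],"finger_gap": 0}

```text
time_s: 6.52
eef_pos: [0.5409, 0.2312, 0.0822]
eef_rot: [-0.0, 0.998, 0.067, 0.001]
wrist_force: [0.8, -0.3, 1.4]
opening: 0.248
grasp_force: 59.9
```

Call:
advance:
  rows:
    - {"xyz": [0.01,0,0],"finger_gap": 0}
    - {"xyz": [0.02,0,0],"finger_gap": 0}
    - {"xyz": [0.025,0,0],"finger_gap": 0}

```text
time_s: 6.9
eef_pos: [0.5495, 0.2324, 0.0821]
eef_rot: [0.0, 0.998, 0.067, -0.001]
wrist_force: [-6.0, -1.3, 7.2]
opening: 0.247
grasp_force: 60.3
```

Run:
```python
from h import *
S=cams.camera("scene");T=cams.camera("top");W=cams.camera("wrist")
out=np.zeros((600,800,3),np.uint8);out[:360,:440]=cv2.resize(S[140:230,175:285],None,fx=4,fy=4,interpolation=2);out[384:600,:400]=cv2.resize(T[115:223,170:370],(400,216))
out[300:600,400:]=cv2.resize(W,(400,300))
cv2.imwrite("pics/c4.png",out)
```

```text
(no output)
```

View pics/c4.png

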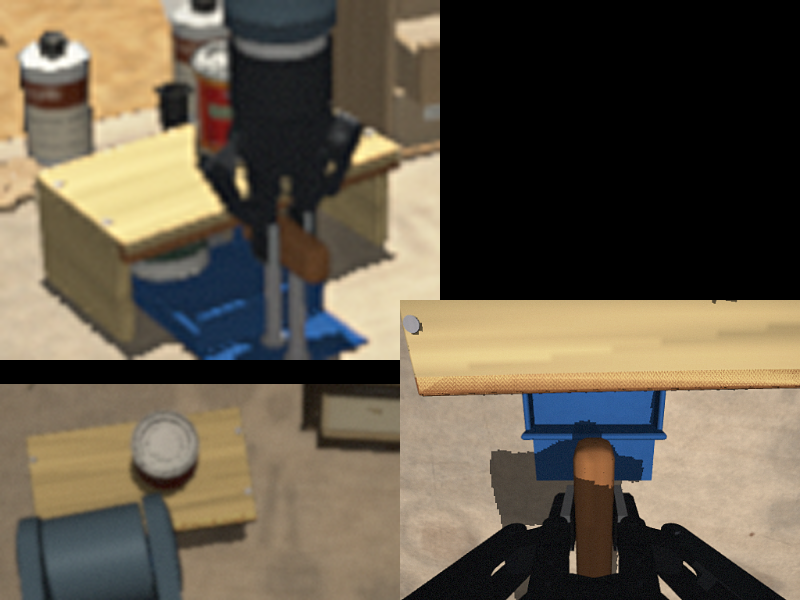

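The wrist view shows the lip's edge at about row 113 (full picture) and the handle front at about row 177. The tin sits within the scoop's width at (135–212, 240–280) in the scene crop.

Run:
```python
from h import *
np.set_printoptions(precision=4,suppress=True)
p=cams.camera_params("wrist");ps=cams.camera_params("scene");o=status.get_obs()["eef_pos"];a=.1345
R=np.array([[np.cos(a),-np.sin(a)],[np.sin(a),np.cos(a)]])
sf=lambda P:(P[:,:2]-o[:2])@R
print("lip low",sf(plane(p,[[160,117],[335,111]],.075)),"lip up",sf(plane(p,[[27,121],[500,112],[27,96],[500,96]],.095)),"handle front",sf(plane(p,[[248,177]],.098)))
pr=lambda x,y,z:(proj(ps,[np.r_[o[:2]+R@[x,y],z]])[0]-[175,140])*4+[7,5]
print("shelf feet FL world->scoop", sf(plane(ps,[[207.5-1.7,228-1.2]],0)))
for dx in(.14,.16,.18,.2):
  for dy in(-.01,0,.01):
    q=np.array([pr(dx+.034*np.cos(u),dy+.034*np.sin(u),h) for u in np.linspace(0,6.28,60) for h in(.004,.031)])
    print(dx,dy,q.min(0),q.max(0))
```

```text
lip low [[ 0.069   0.0419]
 [ 0.0717 -0.0404]] lip up [[ 0.0696  0.0918]
 [ 0.0732 -0.1032]
 [ 0.0795  0.0896]
 [ 0.0796 -0.1016]] handle front [[0.0463 0.0004]]
shelf feet FL world->scoop [[0.0783 0.0962]]
0.14 -0.01 [161.7806 223.5311] [246.846 294.49 ]
0.14 0 [151.0826 226.9809] [236.5471 298.2952]
0.14 0.01 [140.3146 230.4537] [226.1789 302.1256]
0.16 -0.01 [149.1865 214.0498] [233.5321 283.9844]
0.16 0 [138.5569 217.4341] [223.2913 287.7147]
0.16 0.01 [127.8589 220.8407] [212.9828 291.4694]
0.18 -0.01 [136.8492 204.7541] [220.4812 273.6878]
0.18 0 [126.288  208.0748] [210.2989 277.3455]
0.18 0.01 [115.6598 211.4172] [200.0501 281.0269]
0.2 -0.01 [124.7618 195.6392] [207.6867 263.5948]
0.2 0 [114.2689 198.8982] [197.5629 267.1821]
0.2 0.01 [103.7105 202.1784] [187.374  270.7925]
```

The gap between lip and handle is about 23 mm. I'll push 17 mm further.

Scaled: 0.009 m is 0.0225, 0.006 m is 0.015.

Call:
advance:
  rows:
    - {"xyz": [0.0075,0,-0.0005],"finger_gap": 0}
    - {"xyz": [0.015,0,-0.0005],"finger_gap": 0}
    - {"xyz": [0.0225,0,-0.0005],"finger_gap": 0}
    - {"xyz": [0.0225,0,-0.0005],"finger_gap": 0}

```text
time_s: 7.55
eef_pos: [0.5593, 0.2336, 0.0822]
eef_rot: [-0.0, 0.998, 0.067, 0.0]
wrist_force: [-0.9, -0.7, 0.7]
opening: 0.251
grasp_force: 59.7
```

Call:
advance:
  rows:
    - {"xyz": [0.005,0,0],"finger_gap": 0}
    - {"xyz": [0.01,0,0],"finger_gap": 0}
    - {"xyz": [0.015,0,0],"finger_gap": 0}
    - {"xyz": [0.02,0,0],"finger_gap": 0}
    - {"xyz": [0.02,0,0],"finger_gap": 0}
    - {"xyz": [0.02,0,0],"finger_gap": 0}

```text
time_s: 8.3
eef_pos: [0.5671, 0.2347, 0.0823]
eef_rot: [-0.0, 0.998, 0.067, 0.0]
wrist_force: [0.4, -0.2, -3.1]
opening: 0.248
grasp_force: 59.3
```

Run:
```python
from h import *
S=cams.camera("scene");W=cams.camera("wrist")
out=np.zeros((600,800,3),np.uint8);out[:360,:440]=cv2.resize(S[140:230,175:285],None,fx=4,fy=4,interpolation=2)
out[300:600,400:]=cv2.resize(W,(400,300))
cv2.imwrite("pics/c5.png",out)
```

```text
(no output)
```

View pics/c5.png

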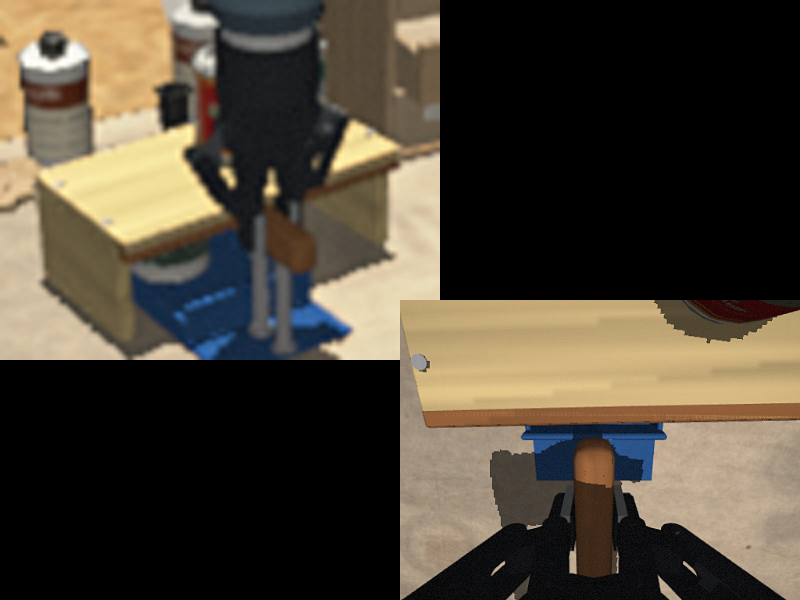

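The tin stayed at (135–212, bottom 282) while the scoop advanced, and the load went onto the scoop. I'll push 3 mm more, then draw back slowly.

Scaled: 0.003 m is 0.0075, 0.0002 m is 0.0005.

Call:
advance:
  rows:
    - {"xyz": [0.005,0,0.0005],"finger_gap": 0}
    - {"xyz": [0.0075,0,0.0005],"finger_gap": 0}
    - {"xyz": [0.0075,0,0.0005],"finger_gap": 0}
    - {"xyz": [0.0075,0,0.0005],"finger_gap": 0}

```text
time_s: 8.9
eef_pos: [0.5698, 0.2351, 0.0822]
eef_rot: [0.0, 0.998, 0.067, 0.0]
wrist_force: [-1.7, -0.6, -0.8]
opening: 0.243
grasp_force: 59.5
```

Call:
advance:
  rows:
    - {"xyz": [-0.0025,0,0],"finger_gap": 0}
    - {"xyz": [-0.01,0,0],"finger_gap": 0}
    - {"xyz": [-0.02,0,0],"finger_gap": 0}
    - {"xyz": [-0.0325,0,0],"finger_gap": 0}
    - {"xyz": [-0.045,0,0],"finger_gap": 0}
    - {"xyz": [-0.0575,0,0],"finger_gap": 0}
    - {"xyz": [-0.07,0,0],"finger_gap": 0}
    - {"xyz": [-0.0825,0,0],"finger_gap": 0}
    - {"xyz": [-0.095,0,0],"finger_gap": 0}
    - {"xyz": [-0.1,0,0],"finger_gap": 0}

```text
time_s: 10.15
eef_pos: [0.5299, 0.2298, 0.0823]
eef_rot: [-0.0, 0.998, 0.067, 0.0]
wrist_force: [1.3, -0.2, -2.0]
opening: 0.249
grasp_force: 59.3
```

Run:
```python
from h import *
S=cams.camera("scene");W=cams.camera("wrist")
out=np.zeros((600,800,3),np.uint8);out[:360,:440]=cv2.resize(S[140:230,175:285],None,fx=4,fy=4,interpolation=2)
out[300:600,400:]=cv2.resize(W,(400,300))
cv2.imwrite("pics/c6.png",out)
```

```text
(no output)
```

View pics/c6.png

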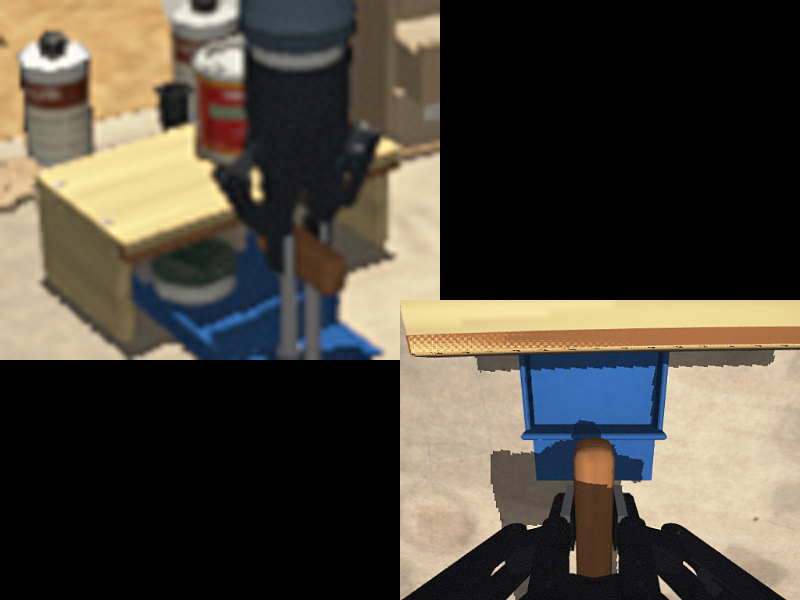

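The tin, now at (150–237, 235–305), has come out along with the scoop. I'll draw back another 140 mm.

Scaled: -0.071 m is -0.1775, -0.069 m is -0.1725.

Call:
advance:
  rows:
    - {"xyz": [-0.0075,0,0],"finger_gap": 0}
    - {"xyz": [-0.025,0,0],"finger_gap": 0}
    - {"xyz": [-0.045,0,0],"finger_gap": 0}
    - {"xyz": [-0.0675,0,0],"finger_gap": 0}
    - {"xyz": [-0.09,0,0],"finger_gap": 0}
    - {"xyz": [-0.1125,0,0],"finger_gap": 0}
    - {"xyz": [-0.135,0,0],"finger_gap": 0}
    - {"xyz": [-0.1575,0,0],"finger_gap": 0}
    - {"xyz": [-0.1725,0,0],"finger_gap": 0}
    - {"xyz": [-0.1775,0,0],"finger_gap": 0}

```text
time_s: 11.5
eef_pos: [0.4595, 0.2203, 0.0823]
eef_rot: [-0.0, 0.998, 0.067, 0.0]
wrist_force: [1.3, -0.1, -3.1]
opening: 0.248
grasp_force: 59.2
```

Call:
advance:
  rows:
    - {"xyz": [-0.0075,0,0],"finger_gap": 0}
    - {"xyz": [-0.025,0,0],"finger_gap": 0}
    - {"xyz": [-0.045,0,0],"finger_gap": 0}
    - {"xyz": [-0.0675,0,0],"finger_gap": 0}
    - {"xyz": [-0.09,0,0],"finger_gap": 0}
    - {"xyz": [-0.1125,0,0],"finger_gap": 0}
    - {"xyz": [-0.135,0,0],"finger_gap": 0}
    - {"xyz": [-0.1575,0,0],"finger_gap": 0}
    - {"xyz": [-0.17,0,0],"finger_gap": 0}
    - {"xyz": [-0.175,0,0],"finger_gap": 0}

```text
time_s: 12.75
eef_pos: [0.3902, 0.2109, 0.0823]
eef_rot: [-0.0, 0.998, 0.067, 0.0]
wrist_force: [0.6, 0.4, -2.8]
opening: 0.25
grasp_force: 59.2
```

Call:
advance:
  rows:
    - {"xyz": [0,0,0.0013],"finger_gap": 0}
    - {"xyz": [0,0,0.0013],"finger_gap": 0}

```text
time_s: 13.0
eef_pos: [0.3906, 0.211, 0.0821]
eef_rot: [-0.0, 0.998, 0.067, -0.0]
wrist_force: [-2.8, -1.5, 6.7]
opening: 0.248
grasp_force: 60.1
```

Run:
```python
from h import *
S=cams.camera("scene");T=cams.camera("top");W=cams.camera("wrist")
out=np.zeros((600,800,3),np.uint8);out[:360,:440]=cv2.resize(S[150:240,175:285],None,fx=4,fy=4,interpolation=2)
out[300:600,400:]=cv2.resize(W,(400,300));out[384:600,:400]=cv2.resize(T[115:223,170:370],(400,216))
cv2.imwrite("pics/c7.png",out)
```

```text
(no output)
```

View pics/c7.png

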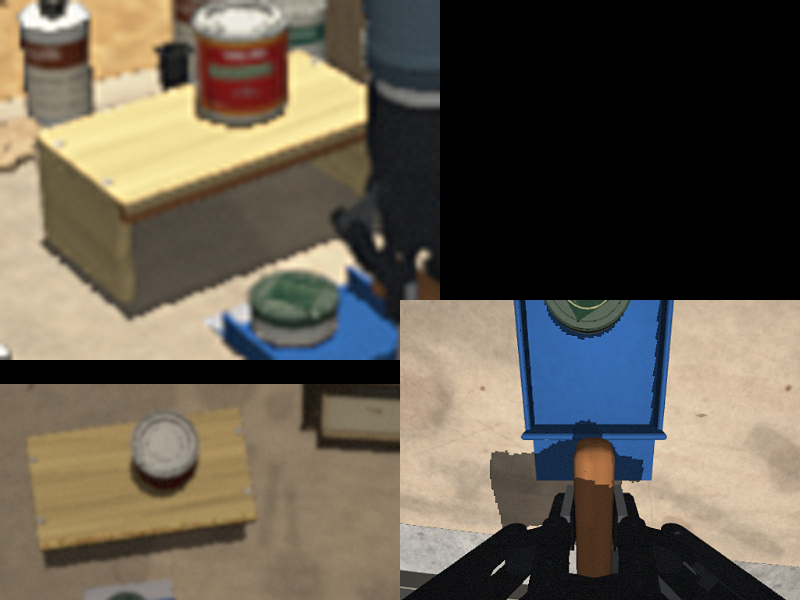

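The tin is centred on the scoop (its lid is in the middle of the wrist view), and the scoop's edge is clear of the lip. I'll release and retreat straight up.

Scaled: -0.0004 m is -0.001.

Call:
advance:
  rows:
    - {"xyz": [0,0,-0.001],"finger_gap": 0}
    - {"xyz": [0,0,-0.001],"finger_gap": 0.4}
    - {"xyz": [0,0,-0.001],"finger_gap": 0.7}
    - {"xyz": [0,0,-0.001],"finger_gap": 1}
    - {"xyz": [0,0,-0.001],"finger_gap": 1}
    - {"xyz": [0,0,-0.001],"finger_gap": 1}
    - {"xyz": [0,0,-0.001],"finger_gap": 1}

```text
time_s: 14.02
eef_pos: [0.3905, 0.211, 0.0821]
eef_rot: [-0.0, 0.998, 0.067, 0.0]
wrist_force: [-1.3, 0.4, -0.3]
opening: 1.002
grasp_force: 0.0
```

Call:
advance:
  rows:
    - {"xyz": [0,0,-0.025],"finger_gap": 1}
    - {"xyz": [0,0,-0.075],"finger_gap": 1}
    - {"xyz": [0,0,-0.15],"finger_gap": 1}
    - {"xyz": [0,0,-0.25],"finger_gap": 1}
    - {"xyz": [0,0,-0.35],"finger_gap": 1}
    - {"xyz": [0,0,-0.4],"finger_gap": 1}
    - {"xyz": [0,0,-0.4],"finger_gap": 1}
    - {"xyz": [0,0,-0.4],"finger_gap": 1}

```text
time_s: 15.02
eef_pos: [0.3899, 0.2108, 0.2413]
eef_rot: [0.0, 0.998, 0.067, -0.001]
wrist_force: [0.4, 0.3, -0.6]
opening: 0.999
grasp_force: 0.0
```

Run:
```python
from h import *
p=cams.camera_params("wrist");W=cams.camera("wrist");T=cams.camera("top");pt=cams.camera_params("top")
np.set_printoptions(precision=4,suppress=True)
r=cv2.minAreaRect(blob(W,(105,120,40),(125,255,255),(0,0,512,384)));print(r)
out=np.zeros((600,800,3),np.uint8);out[:384,:512]=W;out[384:600,:400]=cv2.resize(T[155:263,170:370],(400,216))
cv2.imwrite("pics/c8.png",out)
```

```text
((247.5, 90.5), (167.0, 113.0), 90.0)
```

View pics/c8.png

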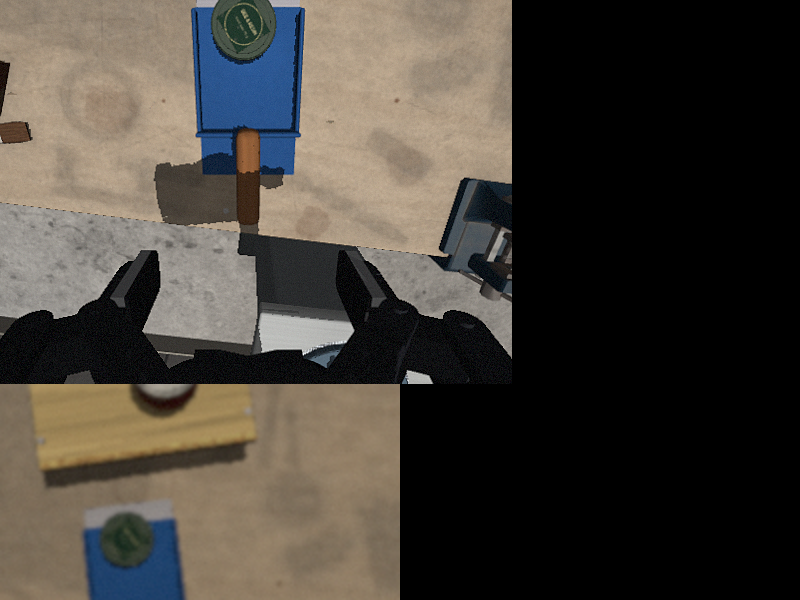

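The scoop is released and flat, wholly outside the lip. The tin's lid is at (244,25), behind the front ends of the side walls. Handing in.

```bash
python3 -c "
from bench import ctrl, cams, status
print(ctrl.hand_in())"
```

```text
the job is handed in; nothing more can be done
None
```

I handed the job in at about 15 s of robot time: the scoop is released flat on the table, clear of the shelf, with the tin on it. The hand-in returned no verdict, so this rests on the last pictures.

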